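Fit the second guide rod of the router's edge guide

TASK

The router's edge guide runs on two steel guide rods; one is already clamped in the router base. Take its mate, the long one of the two rods on the wooden stand, thread it from the left (as the robot sees it) through the near and then the far boss of the free pair, until its ends are level with those of the fitted rod (within about 5 mm), and finish still gripping it there, spanning both bosses, so that I can do up the wing screws. Leave everything else on the bench where it is.

Things in the scene. Friction and masses are not known exactly. Their poses are not given: they have to be found in the camera images.
- router_base: Aluminium router base without its motor, fixed to the bench on a brown board (230 x 118 x 18 mm in x, y, z) by a holdfast 66 mm high at x = +-137 mm. Base plate 150 x 112 mm, its top 32 mm up; open motor sleeve 84 mm across, top 72 mm up, in the middle. Origin on the bench under its centre. Its y axis, the rods' direction, points to the robot's left (yaw +-0.3 rad).
- near_mouth (a point): Centre of the left mouth of the near free boss, where the rod enters along -y (axes as router_base); 46 mm above the bench, at x = 56, y = 55 mm in router_base. All four bosses are cylinders along y, 26 mm across, 22 mm long, with a 12.5 mm bore countersunk to 18.5 mm over 4 mm at both mouths; the wing screw on each ends below 84 mm above the bench.
- far_mouth (a point): Centre of the right (outer) mouth of the far free boss, where the rod comes out: on the same bore axis, 110 mm along -y from near_mouth. Between the near and the far boss is a 66 mm gap. The free pair is the one farther from the robot.
- fitted_rod: The rod clamped in the pair of bosses nearer the robot: steel, 10 mm in diameter, 240 mm long. Origin at its middle, 46 mm above the bench; it lies along its own y (parallel to router_base's y), ends at y = +-120 mm, and sticks out 50 to 80 mm each side of the base. With the ends level, the middle of the long rod is at x = +112 mm, y = 0, z = 0 in this frame.
- long_rod_mid (a point): Middle of the loose long rod to be fitted: plain steel, 10 mm in diameter, 240 mm long, about 0.14 kg, rounded ends, both alike. It lies along this point's x axis (ends at x = +-120 mm), at first level in a slot of the stand, axis 45 mm above the bench. It overhangs the stand at both ends, so it can be gripped there from above, e.g. 95 mm from the middle.
- rod_stand: Slotted beech stand, fixed: foot 128 x 124 x 12 mm with two uprights 54 mm high, 12 mm thick, at x = +-55 mm. Origin under its centre on the bench. Each upright has two open-topped slots at y = +-35 mm, so that the rods lie along its x axis; either rod may be in either slot. The slots are 14 mm wide and 14 mm deep.
- short_rod_mid (a point): Middle of the loose short rod in the other slot: 10 mm in diameter, 150 mm long. Not wanted; leave it.
- motor_mid (a point): The router's motor, a grey cylinder 72 mm across and 182 mm high standing on the bench, collet up. Point on its axis 80 mm above its foot. Leave it.
- fence_mid (a point): The fence of the edge guide, an aluminium and wood bar 190 x 70 x 46 mm lying on the bench. Point near its middle, 17 mm above the bench; long side along x. Leave it.
- collet_wrench: Flat steel wrench 150 x 36 x 5 mm lying along its x axis. Origin near its middle, underneath. Leave it.
- chisel: Chisel 235 mm long along its x axis, 26 mm thick at the wooden handle (-x end). Origin underneath, about half-way along. Leave it.
- mallet: Wooden mallet, 270 mm long along its x axis, head 58 x 110 x 62 mm at +x. Origin underneath, 70 mm from the middle of the head. Leave it.
- glue_mid (a point): White glue bottle, 56 mm across, 150 mm high, upright. Point on its axis half-way up. Leave it.
Not all that is in view belongs to the job. What is shaped like the part that bears long_rod_mid but black is not meant.

How it is judged:
By the outcome, as a careful person would: the job done as asked, in the order asked, and still so for the second after the job is handed in, while the arm keeps its last pose, push and grip.
It also fails if it takes over 48 s, if anything falls off the work surface, if the arm or the gripper's body presses on something with over 40 N, if the wrist force passes 120 N, or if a joint passes its speed limit or range.

ROBOT

A 6-joint arm with a two-finger parallel gripper is mounted at the origin on the work surface. World frame = base frame: x ahead of the robot, y to its left, z up, the work surface at z = 0. Lengths are in m, angles in rad, forces in N, time in s.
With the tool pointing down it reaches from about 0.325 to 0.9 m from the base axis. Payload 3.5 kg.
Tool frame: the origin (TCP) lies midway between the tips of the shut fingers; the grasp point (between the pads) lies hold_point_z behind it (hold_point_z is the distance from the TCP to the grasp point, in m); x points along the fingers, y is the direction in which the jaws open and shut, and the axes are right-handed (so a half turn about x gives the same grasp; the last joint's range is limited). The gripper opens to 85 mm and grips with 20 to 120 N. Pads are 22 mm wide; open, the fingers measure 114 mm over their backs; the gripper's body (76 mm by 85 mm) begins 54 mm behind the grasp point. The pads swing forward as they close: fully open they stand 13 mm farther back than shut.
Start: joints at [1.009, 0.276, -0.026, 1.268, 0, 1.467], TCP at [0.277, 0.56, 0.231] pointing down, gripper open.
Joint ranges: [-3.12, 3.12], [-0.85, 1.88], [-1.08, 1.24], [-1.95, 2.15], [-1.57, 1.53], [-3.14, 3.14]. Speed limits (rad/s): [2.57, 2.57, 3.14, 3.14, 3.14, 3.14].

INTERFACE

Orientations are given as [roll, pitch, yaw] about the fixed x, y, z axes, in that order (R = Rz(yaw) Ry(pitch) Rx(roll)).
In Python, from rig import movep, line_to, set_joints, open_gripper, grab, dwell, solve_ik, get_state, get_image, camera_model, PlanningError, hand_in, hold_point_z gives the robot as it stands. The module is installed in compiled form; this text tells all that it offers. Calls block until the motion is done:
- movep(position, orientation): joint-space move of the TCP to a pose.
- line_to(position, frame=None, rate=0.15): straight line of the TCP; frame=None keeps the orientation; rate is the mean speed in m/s.
- set_joints(angles): joint-space move.
- open_gripper() and grab(grip_force=None): open the fingers fully, or close them until they stop; grip_force is the grip in N (None keeps the last).
- dwell(seconds).
- solve_ik(position, orientation): joint angles nearest the present ones, or None.
- get_state(): the state.
- get_image(name): name is "scene" or "top" or "wrist"; returns (picture, depth): 420x560x3 uint8, blue, green, red; 420x560 float32, m along the optical axis (not along the pixel's ray), 0 where there is no reading.
- camera_model(name): a dict with "fx", "fy", "cx", "cy" (pixels), "dist_coeffs" ([k1, k2, p1, p2, k3] as OpenCV has them; the pictures are not rectified), "world_from_camera" (4x4, takes a point from camera to world coordinates). Camera axes: x right, y down, z forward; pixel columns grow to the right and rows downward; lengths in m; the calibration is good to about 2 mm. A picture is of the moment at which its call begins: read the wrist's pose just before it. camera_model takes no time and is no camera call; for the wrist camera it gives the pose at the moment of the call.
A pose or a line that the arm cannot do raises PlanningError and nothing moves.
- hand_in(): hands the job in, once; it reports no verdict.
The state is a dict: "clock": time; "joint_pos": joint angles; "dq": joint speeds; "tau": joint torques, N m; "position": TCP position; "ee_rot": TCP orientation; "ft_force": force on the tool from outside, world axes, zero at the start; "ft_torque": the same for the moment, N m; "width": opening from 0.0 (shut) to 1.0 (fully open).
Only numpy, scipy, OpenCV 4.12 (cv2) and the standard library are available. Lean on these libraries where they do the work, as an engineer would, in place of code of your own. Each camera call takes 0.05 s, during which the arm holds its last target.

## Working session

There is one attempt and no reset: what is moved stays moved. The work goes in short steps, each a Python script; the robot and the scene stay as the last script left them, time stands still between calls to the robot, and variables do not carry over. Pictures are saved under pics/ and viewed, and the job is handed in when it is done.

```bash
ls; mkdir -p pics
cat > h.py <<'E'
import numpy as np, cv2
from rig import *
E
python3 - <<'E'
from h import *
np.set_printoptions(precision=4,suppress=True)
s=get_state(); print(s); print(hold_point_z)
for n in ["scene","top","wrist"]:
    p,d=get_image(n); m=camera_model(n); print(n,m)
    cv2.imwrite(f"pics/{n}0.png",p); np.savez(f"{n}0.npz",p=p,d=d,T=m["world_from_camera"])
E
```

```text
pics
{'clock': 0.0, 'joint_pos': array([ 1.0086,  0.2771, -0.0279,  1.268 , -0.    ,  1.4674]), 'dq': array([-0.0002,  0.003 ,  0.0019,  0.0033,  0.0017, -0.0006]), 'tau': array([ -0.0005, -44.5515,  29.52  ,   0.0165,  -0.0001,   0.    ]), 'position': array([0.2764, 0.5597, 0.2301]), 'ee_rot': array([-1.6643,  1.5685, -2.1231]), 'ft_force': array([-0.1795,  0.5328,  0.6959]), 'ft_torque': array([-0.0786,  0.0159,  0.0324]), 'width': 0.9981828570948258}
0.0187
scene {'fx': 464.2491829441291, 'fy': 464.2491829441291, 'cx': 283.9477749834104, 'cy': 207.9162098683519, 'dist_coeffs': array([-0.0652,  0.    ,  0.    ,  0.    ,  0.    ]), 'world_from_camera': array([[ 0.7424,  0.4691, -0.4783,  1.1668],
       [ 0.6699, -0.5141,  0.5356, -0.7784],
       [ 0.0053, -0.7181, -0.6959,  1.0629],
       [ 0.    ,  0.    ,  0.    ,  1.    ]])}
top {'fx': 401.4609884326702, 'fy': 401.4609884326702, 'cx': 276.245882390053, 'cy': 206.13142555069962, 'dist_coeffs': array([-0.0699,  0.    ,  0.    ,  0.    ,  0.    ]), 'world_from_camera': array([[-0.0069, -0.9986,  0.0522,  0.4124],
       [-1.    ,  0.0072,  0.0058, -0.0362],
       [-0.0061, -0.0522, -0.9986,  1.0397],
       [ 0.    ,  0.    ,  0.    ,  1.    ]])}
wrist {'fx': 317.4137068862467, 'fy': 317.4137068862467, 'cx': 278.30181133253893, 'cy': 207.23540268643598, 'dist_coeffs': array([-0.016,  0.   ,  0.   ,  0.   ,  0.   ]), 'world_from_camera': array([[ 0.4433,  0.8532,  0.275 ,  0.2052],
       [ 0.8964, -0.4214, -0.1374,  0.5933],
       [-0.0014,  0.3074, -0.9516,  0.3724],
       [ 0.    ,  0.    ,  0.    ,  1.    ]])}
```

View pics/scene0.png

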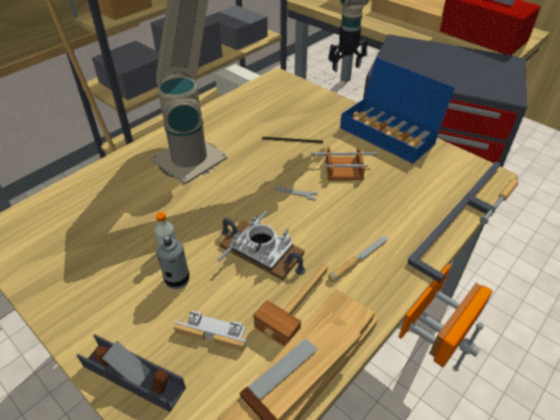

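View pics/top0.png

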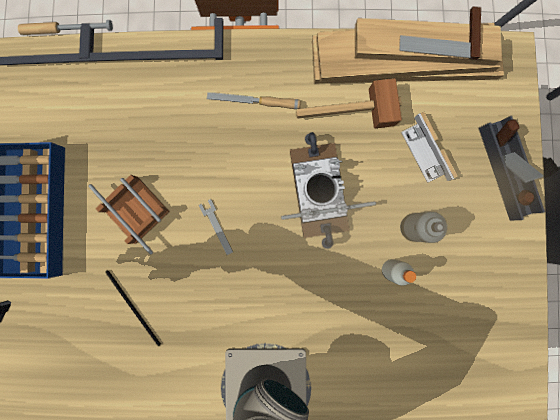

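View pics/wrist0.png

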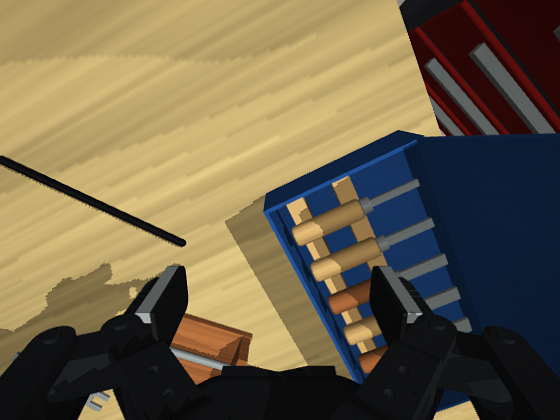

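The top view shows the stand near (135,208) with two rods. The router is near (320,188), with the fitted rod on the robot side from (282,217) to (385,203). Candidates for the long rod in the top image:
- steel rod on the stand, left/lower slot, (90,185)-(152,252)
- steel rod on the stand, right/upper slot, about (121,178)-(168,228)
- black rod on the bench, (108,270)-(160,345), which is excluded
- fitted rod, which is clamped

Next I'll measure both stand rods in a close crop.

```bash
cat >> h.py <<'E'
np.set_printoptions(precision=4,suppress=True)
def ray(n,uv,m=None):
    m=m or camera_model(n)
    K=np.array([[m['fx'],0,m['cx']],[0,m['fy'],m['cy']],[0,0,1]])
    q=cv2.undistortPoints(np.array(uv,float).reshape(-1,1,2),K,np.array(m['dist_coeffs']))[:,0]
    T=m['world_from_camera']
    d=np.c_[q,np.ones(len(q))]@T[:3,:3].T
    return T[:3,3],d
def onz(n,uv,z,m=None):
    o,d=ray(n,uv,m); return o+d*((z-o[2])/d[:,2])[:,None]
def proj(n,P,m=None):
    m=m or camera_model(n)
    K=np.array([[m['fx'],0,m['cx']],[0,m['fy'],m['cy']],[0,0,1]])
    T=np.linalg.inv(m['world_from_camera'])
    return cv2.projectPoints(np.array(P,float).reshape(-1,1,3),cv2.Rodrigues(T[:3,:3])[0],T[:3,3],K,np.array(m['dist_coeffs']))[0][:,0]
E
python3 - <<'E'
from h import *
a=cv2.imread('pics/top0.png'); b=cv2.imread('pics/scene0.png')
cv2.imwrite('pics/t_stand.png',cv2.resize(a[160:270,75:195],None,fx=5,fy=5,interpolation=cv2.INTER_CUBIC))
cv2.imwrite('pics/t_router.png',cv2.resize(a[125:255,270:400],None,fx=4.6,fy=4.6,interpolation=cv2.INTER_CUBIC))
cv2.imwrite('pics/s_both.png',cv2.resize(b[130:290,210:400],None,fx=3.7,fy=3.7,interpolation=cv2.INTER_CUBIC))
print(onz('top',[[90,185],[152,252],[121,178],[168,228]],.045))
print(onz('top',[[282,217],[386,203]],.046))
E
```

```text
[[0.5215 0.4413 0.045 ]
 [0.3523 0.2797 0.045 ]
 [0.5383 0.3609 0.045 ]
 [0.4118 0.2396 0.045 ]]
[[ 0.4373 -0.0445  0.046 ]
 [ 0.4702 -0.3037  0.046 ]]
```

View pics/t_stand.png

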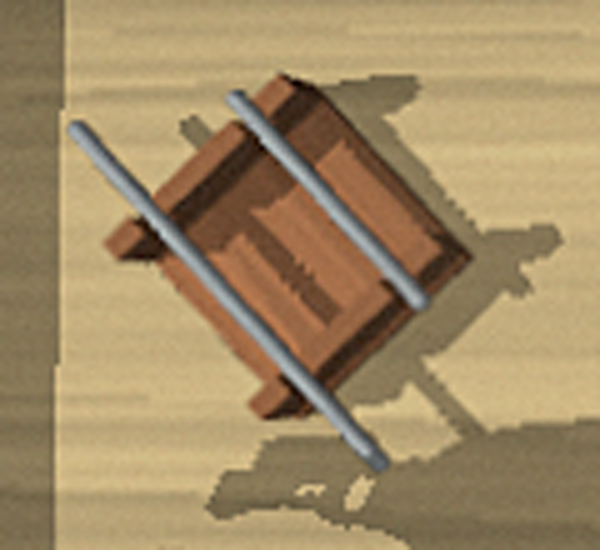

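View pics/t_router.png

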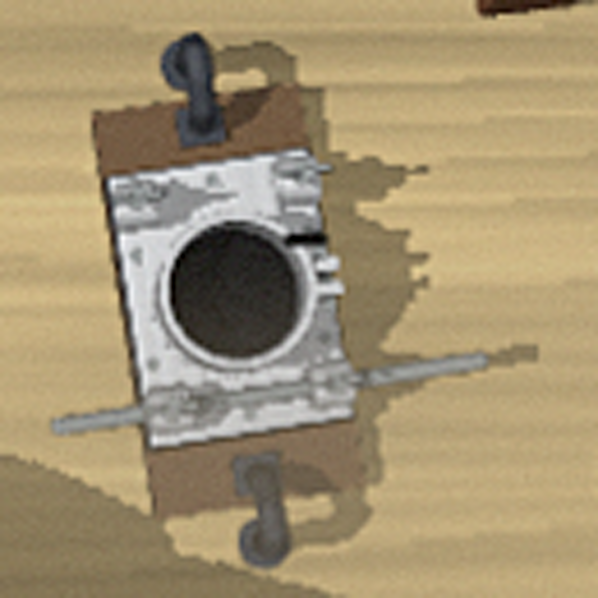

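View pics/s_both.png

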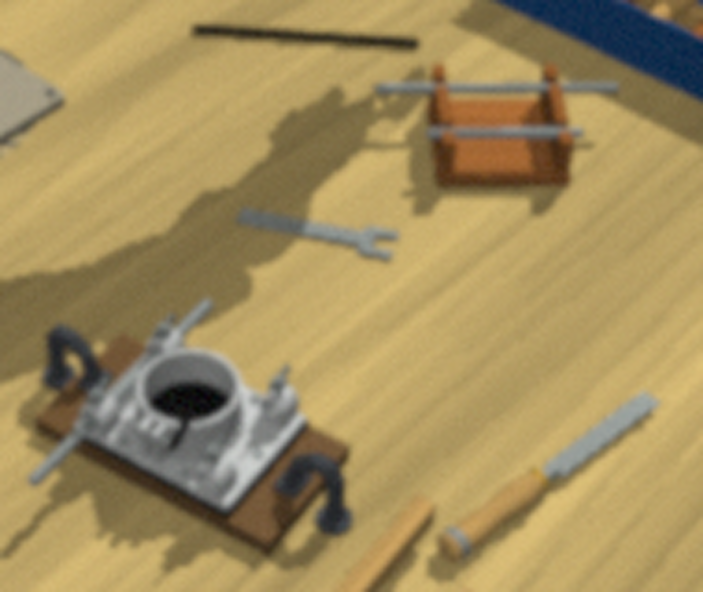

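The crop settles it. The long rod is in the lower-left slot, from about (90.6,186) to (150.6,252), and its length comes out near 0.235 m. The upper-right rod is about 0.15 m, so it's the short one. Next I'll look at the router closely with the wrist camera and check IK for both gripper yaws.

Run:
```python
from h import *
P=np.pi/2
for nm,p,y in [('view',[0.50,-0.12,0.24],1.708),('pick',[0.506,0.426,0.026],0.763),('pickhi',[0.506,0.426,0.15],0.763),('ent',[0.53,0.16,0.027],1.708),('enthi',[0.53,0.16,0.15],1.708),('fin',[0.55,-0.05,0.027],1.708)]:
    for dy in (0,np.pi):
        print(nm,dy>0,solve_ik(p,[0,P,y+dy]))
movep([0.50,-0.12,0.24],[0,P,1.708]); print(get_state()['clock'])
p,d=get_image('wrist'); m=camera_model('wrist'); np.save('w1T.npy',m['world_from_camera'])
cv2.imwrite('pics/w1.png',p); np.save('w1d.npy',d); print(get_state()['clock'])
```

```text
view False [-0.3613  0.0752 -0.2501  1.2455  0.     -2.0693]
view True [-0.3613  0.0752 -0.2501  1.2455  0.      1.0723]
pick False [ 0.6021  0.5016 -0.1631  0.9061  0.     -0.1609]
pick True [ 0.6021  0.5016 -0.1631  0.9061  0.      2.9807]
pickhi False [ 0.6021  0.3888 -0.0464  1.1355  0.     -0.1609]
pickhi True [ 0.6021  0.3888 -0.0464  1.1355  0.      2.9807]
ent False [ 0.1764  0.3413 -0.4152  0.8144  0.     -1.5316]
ent True [ 0.1764  0.3413 -0.4152  0.8144  0.      1.61  ]
enthi False [ 0.1764  0.2077 -0.2932  1.0699  0.     -1.5316]
enthi True [ 0.1764  0.2077 -0.2932  1.0699  0.      1.61  ]
fin False [-0.2077  0.3392 -0.4182  0.8133  0.     -1.9157]
fin True [-0.2077  0.3392 -0.4182  0.8133  0.      1.2259]
3.1167
3.1667
```

View pics/w1.png

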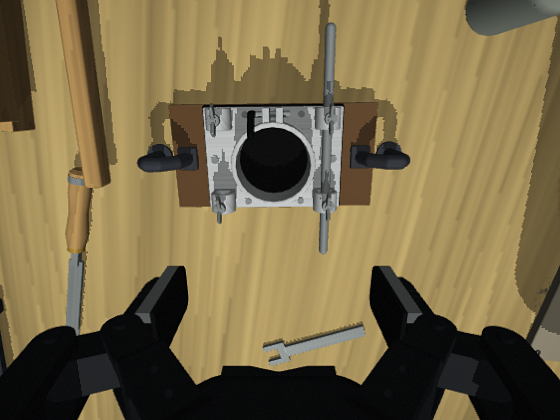

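The wrist view shows the router clearly. The fitted rod runs from (330,24) to (323,253). The free bosses are on the left, the far one near (214,118) and the near one near (223,202). I'll measure these in an enlarged crop.

Run:
```python
from h import *
a=cv2.imread('pics/w1.png')
cv2.imwrite('pics/w1a.png',cv2.resize(a[90:230,190:350],None,fx=4.2,fy=4.2,interpolation=cv2.INTER_CUBIC)[:600])
l=cv2.resize(a[10:60,305:355],None,fx=7,fy=7,interpolation=cv2.INTER_CUBIC)
r=cv2.resize(a[210:260,300:350],None,fx=7,fy=7,interpolation=cv2.INTER_CUBIC)
cv2.imwrite('pics/w1b.png',np.hstack([l,r]))
```

```text
(no output)
```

View pics/w1a.png

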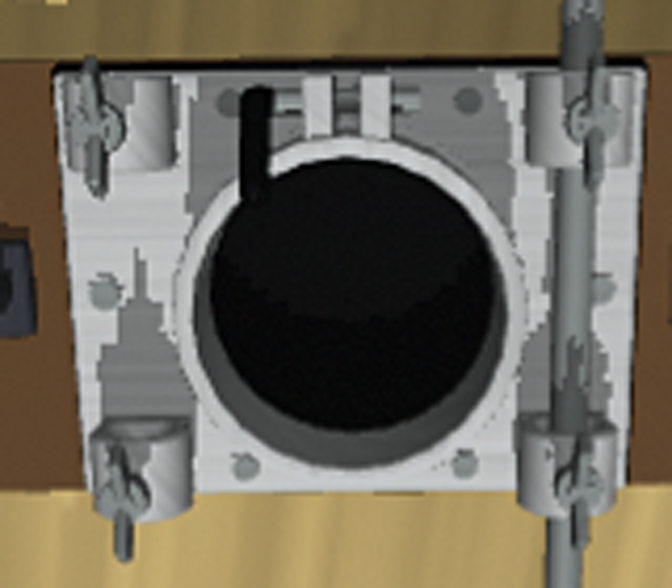

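View pics/w1b.png

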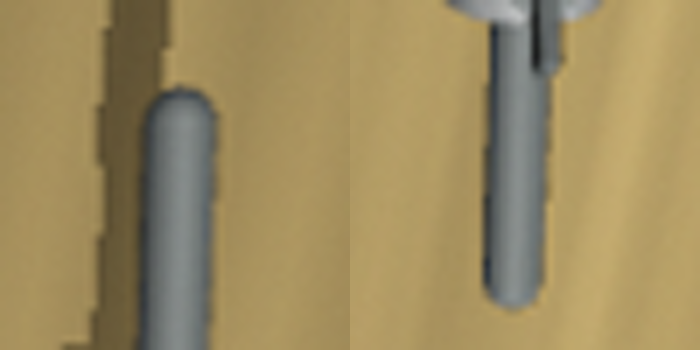

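Run:
```python
from h import *
a=cv2.imread('pics/w1.png'); m=camera_model('wrist'); 
print(np.abs(m['world_from_camera']-np.load('w1T.npy')).max())
m['world_from_camera']=np.load('w1T.npy')
sat=cv2.cvtColor(a,cv2.COLOR_BGR2HSV)[...,1]
mask=(sat<70).astype(np.uint8)
def rows(r0,r1,c0,c1):
    o=[]
    for r in range(r0,r1):
        c=np.where(mask[r,c0:c1])[0]
        if len(c) and len(c)<14: o.append([c.mean()+c0,r,len(c)])
    return np.array(o)
A=rows(20,85,318,345); B=rows(220,258,310,335)
print(A[[0,1,2,-1]],B[[0,-2,-1]],len(A),len(B))
pts=np.r_[A[4:,:2],B[:-4,:2]]
W=onz('wrist',pts,.046,m)[:,:2]
vx,vy,x0,y0=cv2.fitLine(W.astype(np.float32),cv2.DIST_HUBER,0,.01,.01).ravel()
u=np.array([vx,vy]); u*=np.sign(u[1]); c=np.array([x0,y0])
print('resid',np.abs((W-c)@[-u[1],u[0]]).max(),'yaw',np.arctan2(-u[0],u[1]))
e=onz('wrist',[[A[0,0],A[0,1]-.5],[B[-1,0],B[-1,1]+.5]],.046,m)[:,:2]
s=(e-c)@u; print('len',s[1]-s[0]); mid=c+u*s.mean(); print('mid',mid)
n=np.array([u[1],-u[0]])
lm=mid+.112*n; print('goal long mid',lm,'n',n,'u',u)
# bosses: predicted axis in image and boss pixel->world
cb=np.array([[93,460],[193,460],[66,125],[176,125],[143,518],[121,75]])/4.2+[189.5,89.5]
q=onz('wrist',cb,.046,m)[:,:2]
for k in q: print('boss rel mid: x',(k-mid)@n,'y',(k-mid)@u)
np.savez('goal.npz',mid=mid,u=u,n=n,lm=lm)
# top check
t=onz('top',[[282,217.8],[375.4,203.3]],.046)[:,:2]; print('top mid',t.mean(0), np.linalg.norm(t[0]-t[1]), (t-mid)@n,(t-mid)@u)
```

```text
0.0
[[330.   22.    1. ]
 [330.5  23.    6. ]
 [330.5  24.    8. ]
 [328.5  84.   10. ]] [[324. 220.   9.]
 [323. 252.   7.]
 [323. 253.   5.]] 63 34
resid 0.0005063535461958132 yaw 0.14840004
len 0.24029382992729884
mid [ 0.4543 -0.1615]
goal long mid [ 0.5651 -0.1449] n [0.989  0.1479] u [-0.1479  0.989 ]
boss rel mid: x 0.12453357465698026 y 0.05249520414996544
boss rel mid: x 0.09822582400232531 y 0.052784767856652086
boss rel mid: x 0.1247739985550791 y -0.03256157426612344
boss rel mid: x 0.09795410652744937 y -0.03222115327322147
boss rel mid: x 0.11240699391447483 y 0.06873711551838331
boss rel mid: x 0.11057437835749026 y -0.04402910209224104
top mid [ 0.4525 -0.1608] 0.23507540963978998 [-0.0015 -0.0019] [ 0.1185 -0.1166]
```

The checks agree: fitted rod length 240.3 mm, free-boss axis at +111.4 mm, boss width 26.5 mm. Now I'll hover over the long rod's left end and measure it with the wrist camera.

Run:
```python
from h import *
t=onz('top',[[90.6,186],[150.6,252]],.045)[:,:2]; mid=t.mean(0); v=t[0]-t[1]; print(np.linalg.norm(v)); v/=np.linalg.norm(v)
yaw=np.arctan2(v[1],v[0]); g=mid+.07*v; print(mid,yaw,g)
movep([*g,0.20],[0,np.pi/2,yaw]); print(get_state()['clock'])
p,d=get_image('wrist'); m=camera_model('wrist'); np.save('w2T.npy',m['world_from_camera'])
cv2.imwrite('pics/w2.png',p)
```

```text
0.22856149129438644
[0.4356 0.3615] 0.753896134740873 [0.4866 0.4094]
5.0833
```

View pics/w2.png

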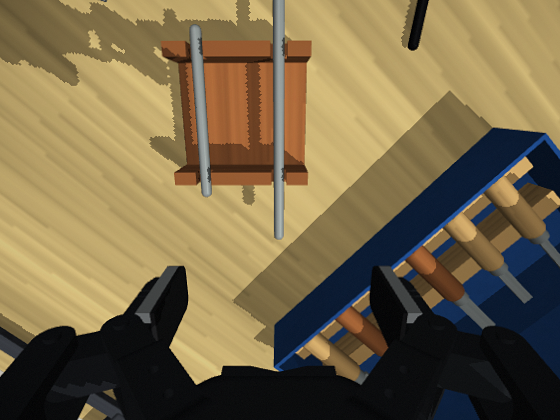

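The long rod is at column 279 with its near tip at (279,238). The blue box edge stays about 50 mm clear of the fingers. Measure, then grasp.

Run:
```python
from h import *
a=cv2.imread('pics/w2.png'); m=camera_model('wrist')
sat=cv2.cvtColor(a,cv2.COLOR_BGR2HSV)[...,1]; mask=sat<70
o=[]
for r in list(range(0,36))+list(range(66,160))+list(range(190,245)):
    c=np.where(mask[r,265:295])[0]
    if 2<len(c)<15: o.append([c.mean()+265,r])
o=np.array(o); print(o[0],o[-1],len(o))
W=onz('wrist',o,.045,m)[:,:2]
vx,vy,x0,y0=cv2.fitLine(W.astype(np.float32),cv2.DIST_HUBER,0,.01,.01).ravel()
v=np.array([vx,vy]); v*=np.sign(v[0]); c=np.array([x0,y0])
print('res',np.abs((W-c)@[-v[1],v[0]]).max())
e=onz('wrist',[[o[-1,0],o[-1,1]+.5]],.045,m)[0,:2]
tip=c+v*((e-c)@v); mid=tip-.12*v; yaw=np.arctan2(v[1],v[0]); print('tip',tip,'mid',mid,'yaw',yaw)
g=tip-.025*v; print('grasp',g)
np.savez('rod.npz',tip=tip,v=v,mid=mid)
movep([*g,0.12],[0,np.pi/2,yaw]); line_to([*g,0.045-hold_point_z],rate=.12)
s=get_state(); print(s['clock'],s['position'],s['ft_force'])
grab(120); s=get_state(); print(s['clock'],s['position'],s['ft_force'],s['ft_torque'],s['width'])
```

```text
[278.5   0. ] [278.5 239. ] 180
res 0.0004446818161410019
tip [0.5242 0.4425] mid [0.4366 0.3605] yaw 0.7525896
grasp [0.5059 0.4254]
6.5 [0.5068 0.426  0.0274] [0.1035 0.4676 0.2606]
7.225 [0.5059 0.4255 0.0266] [ 0.0543 -0.4266  2.1726] [-0.0312  0.2075  0.0112] 0.07391649219984116
```

Run:
```python
from h import *
G=np.load('goal.npz'); u,lm=G['u'],G['lm']
p=get_state()['position']; line_to([p[0],p[1],0.13],rate=.15)
s=get_state(); print(s['clock'],s['width'],s['ft_force'],s['ft_torque'])
yaw=np.arctan2(u[1],u[0])
q=lm+u*(.223+.095); print(q,yaw)
movep([*q,0.12],[0,np.pi/2,yaw])
s=get_state(); print(s['clock'],s['position'],s['width'],s['ft_force'],s['ft_torque'])
im,d=get_image('wrist'); m=camera_model('wrist'); np.save('w3T.npy',m['world_from_camera'])
cv2.imwrite('pics/w3.png',im)
i2,_=get_image('scene'); cv2.imwrite('pics/s3.png',cv2.resize(i2[110:290,200:420],None,fx=3.3,fy=3.3,interpolation=cv2.INTER_CUBIC))
```

```text
8.0667 0.07189998495506313 [-0.7302 -0.0966 -2.3895] [ 0.0797 -0.1117 -0.0716]
[0.5181 0.1696] 1.7191964
9.3083 [0.5178 0.1699 0.1195] 0.07536277137503485 [ 0.2117  0.087  -1.0029] [ 0.1394 -0.0204  0.027 ]
```

View pics/w3.png

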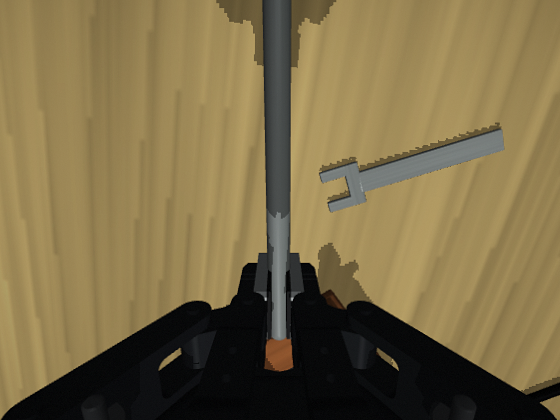

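View pics/s3.png

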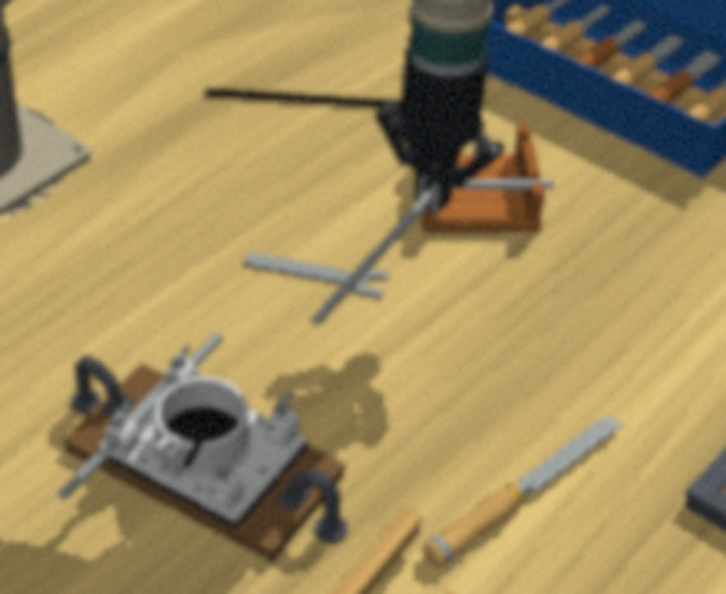

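The rod is held, aligned with the tool (column 278). Next I'll lower it to bore height and use wrist depth to check level and aim.

```bash
cat >> h.py <<'E'
def rodcheck(tag):
    G=np.load('goal.npz'); s=get_state()
    im,d=get_image('wrist'); m=camera_model('wrist'); cv2.imwrite(f'pics/{tag}.png',im); np.save(tag+'d.npy',d)
    o=[]
    for r in range(0,230,3):
        # rod pixels: nearer than 40% around centre col
        c=np.arange(255,305)
        dd=d[r,c]; ok=(dd>0)&(dd<0.21)
        if ok.sum()<6: continue
        cc=c[ok]
        o.append([cc.mean(),r,np.min(dd[ok])])
    o=np.array(o); org,ra=ray('wrist',o[:,:2],m)
    P=org+ra*(o[:,2]+.0)[:,None]
    # radius along ray
    P=P+ra/np.linalg.norm(ra,axis=1)[:,None]*.005
    rel=P[:,:2]-G['lm']
    S=rel@G['u']; X=rel@G['n']
    kx=np.polyfit(S,X,1); kz=np.polyfit(S,P[:,2],1)
    print(tag,'clock',s['clock'],'n',len(o),'S',S.min(),S.max(),'x slope/at0',kx,'z slope/at0',kz,'resz',np.abs(P[:,2]-np.polyval(kz,S)).max())
    print(' tcp S,X,z',(s['position'][:2]-G['lm'])@G['u'],(s['position'][:2]-G['lm'])@G['n'],s['position'][2],'F',s['ft_force'],'T',s['ft_torque'],'w',s['width'])
    return P,S,X
E
python3 - <<'E'
from h import *
G=np.load('goal.npz'); u,lm=G['u'],G['lm']
q=lm+u*(.223+.095)
line_to([*q,0.046-hold_point_z],rate=.12)
P,S,X=rodcheck('w4')
print(np.c_[S,X,P[:,2]][::8])
i2,_=get_image('scene'); cv2.imwrite('pics/s4.png',cv2.resize(i2[110:290,200:420],None,fx=3.3,fy=3.3,interpolation=cv2.INTER_CUBIC)); cv2.imwrite('pics/s4f.png',i2)
i3,_=get_image('top'); cv2.imwrite('pics/t4.png',i3)
cv2.imwrite('pics/t4c.png',cv2.resize(i3[120:255,180:400],None,fx=3.5,fy=3.5,interpolation=cv2.INTER_CUBIC))
E
```

```text
w4 clock 10.3333 n 77 S 0.2038116839562935 0.286999330668467 x slope/at0 [-0.0006 -0.0002] z slope/at0 [0.0127 0.043 ] resz 0.0011294731552441845
 tcp S,X,z 0.31810921754062066 0.0008048104907113948 0.02792647226076357 F [ 0.0344 -0.6917 -0.9991] T [ 0.0698 -0.0075 -0.0509] w 0.07088400114334124
[[ 0.2038 -0.0003  0.0467]
 [ 0.2109 -0.0005  0.0455]
 [ 0.2185 -0.0004  0.0452]
 [ 0.2265 -0.0004  0.0455]
 [ 0.2348 -0.0004  0.0461]
 [ 0.2434 -0.0004  0.0454]
 [ 0.2524 -0.0003  0.0457]
 [ 0.2617 -0.0005  0.0462]
 [ 0.2715 -0.0004  0.0461]
 [ 0.2816 -0.0004  0.0468]]
```

View pics/w4.png

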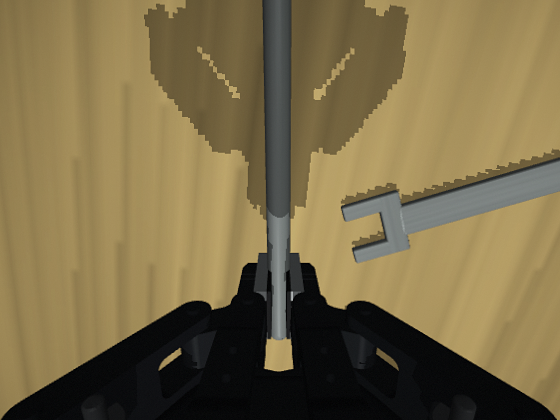

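View pics/t4c.png

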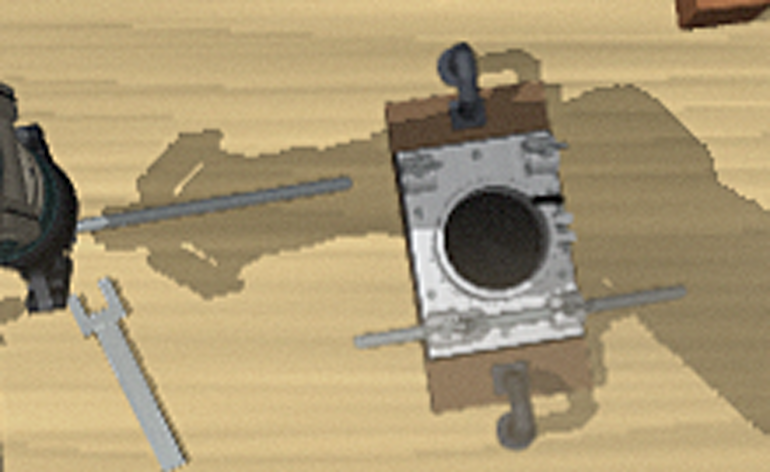

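View pics/s4.png

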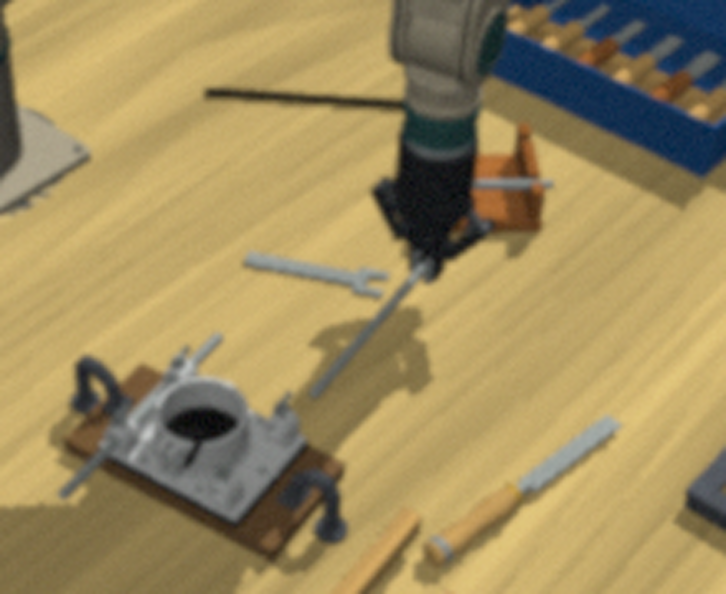

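Run:
```python
from h import *
G=np.load('goal.npz'); u,lm,n,mid=G['u'],G['lm'],G['n'],G['mid']
def P3(S,X,z): q=lm+u*S+n*X; return [*q,z]
def prof(img,cam,S,X0,z,w,vert=False,h=9):
    # sample perpendicular profile (image) across rod at point; return centre offset px
    a=proj(cam,[P3(S-.005,X0,z),P3(S+.005,X0,z),P3(S,X0,z)])
    t=(a[1]-a[0]); t/=np.linalg.norm(t); nn=np.array([-t[1],t[0]])
    k=np.arange(-h,h+.01,.25); xy=a[2]+k[:,None]*nn
    v=cv2.remap(img,xy[:,0].astype(np.float32)[None],xy[:,1].astype(np.float32)[None],cv2.INTER_LINEAR)[0]
    return k,v,nn,a[2]
for cam,f in (('top','pics/t4.png'),('scene','pics/s4f.png')):
    im=cv2.imread(f); sat=cv2.cvtColor(im,cv2.COLOR_BGR2HSV)[...,1].astype(np.float32)
    bl=im.astype(np.float32); sat=(bl[...,2]-bl[...,0])
    for nm,X0,z,Ss in (('held',0,.046,np.arange(.112,.27,.01)),('fit',-.112,.046,np.r_[np.arange(.085,.115,.005),np.arange(-.115,-.06,.005)])):
        r=[]
        for S in Ss:
            k,v,nn,c=prof(sat,cam,S,X0,z,0,h=7)
            w=np.clip(np.median(v)*0.6-v,0,None) if False else np.clip((v.max()+v.min())/2-v,0,None)
            r.append((w*k).sum()/w.sum())
        e=proj(cam,[P3(.15,X0,z),P3(.15,X0+.01,z),P3(.15,X0,z+.01)])
        print(cam,nm,'off px',np.round(r,1),'fit',np.polyfit(Ss,r,1),'px per cm X,z:',(e[1]-e[0])@nn,(e[2]-e[0])@nn)
```

```text
top held off px [0.5 0.4 0.5 0.4 0.3 0.5 0.4 0.3 0.3 0.4 0.3 0.3 0.3 0.3 0.4 0.3] fit [-1.0403  0.5614] px per cm X,z: 3.9853573207820494 0.546937596526346
top fit off px [-0.1 -0.1 -0.  -0.1 -0.1  0.  -0.1 -0.1 -0.1 -0.  -0.1  0.  -0.2 -0.1
 -0.1 -0.1 -0.1 -0.1] fit [ 0.0594 -0.0701] px per cm X,z: 4.038630090102056 0.09411857572132196
scene held off px [ 0.9  0.9  0.9  0.7  0.7  0.6  0.6  0.7  0.5  0.5  0.5  0.7  0.7 -2.7
  0.4 -0.4] fit [-9.8075  2.208 ] px per cm X,z: 2.932199309616166 -1.4484078297513285
scene fit off px [-0.  -0.  -0.  -0.  -0.  -0.   0.1  0.1  0.1  0.1  0.2  0.1  0.2 -0.
 -0.3  0.   0.3  1. ] fit [-0.8279  0.0821] px per cm X,z: 2.7140897596238434 -1.6398497322894667
```

Run:
```python
from h import *
rodcheck('w5')
i3,_=get_image('top');cv2.imwrite('pics/t5.png',i3)
```

```text
w5 clock 10.4833 n 77 S 0.20350299976718264 0.28653412784974014 x slope/at0 [-0.0007 -0.0004] z slope/at0 [0.0141 0.0426] resz 0.0018309379117337557
 tcp S,X,z 0.3180918351718124 0.0010677969193881622 0.028370404906563628 F [ 0.4291  0.1739 -2.0923] T [ 0.1367  0.014  -0.077 ] w 0.07524195935447692
```

```bash
cat >> h.py <<'E'
def go(S,X,z,dp,dyaw,rate=.1):
    "S,X,z of rod middle's grasp point: S = rod-middle station"
    G=np.load('goal.npz'); u,lm,n=G['u'],G['lm'],G['n']
    yaw=np.arctan2(u[1],u[0])+dyaw; p=np.pi/2+dp
    tx=np.array([np.cos(yaw)*np.cos(p),np.sin(yaw)*np.cos(p),-np.sin(p)])
    g=np.r_[lm+u*(S+.095)+n*X,z]
    line_to(list(g+tx*hold_point_z),[0,p,yaw],rate)
def offs(tag,Sm):
    G=np.load('goal.npz'); u,lm,n=G['u'],G['lm'],G['n']
    P3=lambda S,X,z:[*(lm+u*S+n*X),z]
    out={}
    for cam in ('top','scene'):
        im,_=get_image(cam); cv2.imwrite(f'pics/{tag}_{cam}.png',im)
        b=im.astype(np.float32); v0=b[...,2]-b[...,0]
        for nm,X0,Ss in (('held',0,np.arange(max(Sm-.11,.075),Sm+.04,.008)),('fit',-.112,np.r_[np.arange(.085,.115,.005),np.arange(-.115,-.07,.005)])):
            r=[]
            for S in Ss:
                a=proj(cam,[P3(S-.005,X0,.046),P3(S+.005,X0,.046),P3(S,X0,.046)])
                t=a[1]-a[0]; t/=np.linalg.norm(t); nn=np.array([-t[1],t[0]])
                k=np.arange(-7,7.01,.25); xy=(a[2]+k[:,None]*nn).astype(np.float32)
                v=cv2.remap(v0,xy[None,:,0],xy[None,:,1],cv2.INTER_LINEAR)[0]
                w=np.clip((v.max()+v.min())/2-v,0,None); r.append((w*k).sum()/w.sum())
            print(cam,nm,np.round(r,1))
            out[cam,nm]=(Ss,np.array(r))
    Ss=out['top','held'][0]
    ft=np.median(out['top','fit'][1]); fs=np.median(out['scene','fit'][1])
    kt=np.polyfit(Ss-Sm,out['top','held'][1]-ft,1); r=out['scene','held'][1]-fs
    ok=np.abs(r-np.median(r))<.8; ks=np.polyfit((Ss-Sm)[ok],r[ok],1)
    A=np.array([[399,55],[293,-145]])
    sol=np.linalg.solve(A,np.c_[kt,ks].T)
    print(tag,'slopes X,z',sol[:,0],'at mid X,z mm',sol[:,1]*1e3,'at tip',(sol[:,1]-.12*sol[:,0])*1e3)
E
python3 - <<'E'
from h import *
go(.200,-.001,.0457,.014,-.002)
dwell(.2)
rodcheck('w6'); offs('o6',.200)
E
```

```text
w6 clock 11.1667 n 77 S 0.18052674372549807 0.26374248399681904 x slope/at0 [ 0.0006 -0.0027] z slope/at0 [-0.0033  0.0465] resz 0.0008429741895288126
 tcp S,X,z 0.29481590916300626 -0.0010002672305058637 0.026980582878074224 F [-0.1581  0.6673 -0.985 ] T [ 0.1243  0.0353 -0.0488] w 0.07329950745183253
top held [-0.6 -0.6 -0.6 -0.5 -0.7 -0.6 -0.6 -0.6 -0.7 -0.7 -0.6 -0.6 -0.7 -0.6
 -0.7 -0.7 -0.6 -0.6 -0.7]
top fit [-0.1 -0.2 -0.  -0.  -0.2  0.  -0.1 -0.1 -0.  -0.1 -0.1 -0.   0.  -0.1
 -0.1]
scene held [-0.1 -0.   0.  -0.1 -0.1 -0.2 -0.1 -0.1 -0.  -0.1 -0.2 -0.3 -0.3 -0.1
  0.   0.  -0.  -0.  -0.4]
scene fit [-0.1 -0.  -0.  -0.  -0.  -0.   0.1  0.1  0.1  0.1  0.2  0.2  0.1 -0.
 -0.1]
o6 slopes X,z [-0.0012 -0.0004] at mid X,z mm [-1.2155 -1.6008] at tip [-1.0698 -1.5526]
```

Run:
```python
from h import *
go(.194,.0001,.0466,.014,-.002,.05)
dwell(.2)
rodcheck('w7'); offs('o7',.194)
im=cv2.imread('pics/o7_scene.png'); cv2.imwrite('pics/s7.png',cv2.resize(im[200:270,240:340],None,fx=7,fy=7,interpolation=cv2.INTER_CUBIC))
```

```text
w7 clock 11.7917 n 77 S 0.17456253502022784 0.25771270024382875 x slope/at0 [ 0.0016 -0.0019] z slope/at0 [-0.0014  0.0469] resz 0.0011838643037657276
 tcp S,X,z 0.2887459641885437 6.940628483427537e-05 0.027881787454667423 F [ 0.2084 -0.6609 -1.0813] T [0.14   0.0579 0.0073] w 0.07020641380284581
top held [-0.   0.   0.  -0.   0.  -0.  -0.  -0.2 -0.  -0.1 -0.1 -0.2 -0.1 -0.2
 -0.1 -0.1 -0.1 -0.2 -0.2]
top fit [-0.1 -0.2 -0.1 -0.  -0.1 -0.  -0.1 -0.1 -0.1 -0.  -0.1  0.1 -0.1 -0.1
 -0.1]
scene held [-0.8 -0.   0.1  0.1  0.1  0.   0.1 -0.  -0.   0.  -0.  -0.1 -0.   0.1
  0.2  0.2  0.2 -0.  -0.1]
scene fit [-0.1 -0.  -0.  -0.  -0.  -0.   0.1  0.1  0.1  0.1  0.2  0.2  0.2 -0.1
 -0.3]
o7 slopes X,z [-0.0025 -0.0057] at mid X,z mm [-0.1057 -0.5478] at tip [0.1988 0.1306]
```

View pics/s7.png

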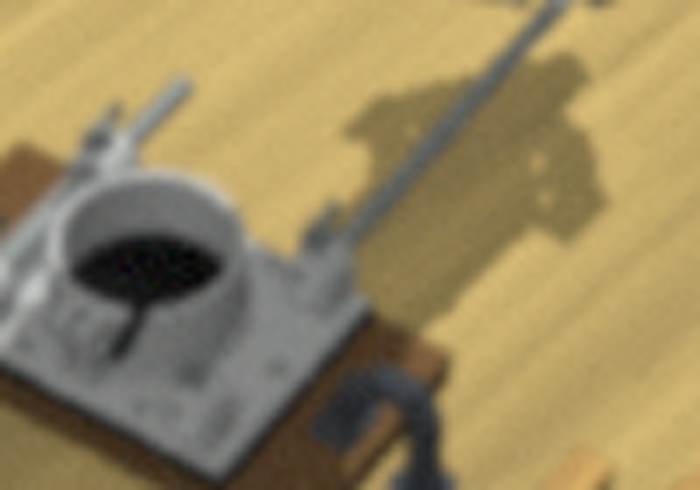

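The rod is now aligned to within a few tenths of a mm, with its tip just outside the near mouth. I'll insert in small steps and watch the force.

Run:
```python
from h import *
G=np.load('goal.npz'); u,n,lm=G['u'],G['n'],G['lm']
for S in (.184,.178,.172,.166,.158,.150):
    go(S,0.,.0463,.014,-.002,.06)
    f=np.mean([get_state()['ft_force'] for _ in range(5)],0); s=get_state(); t=s['ft_torque']
    print(s['clock'],'S',S,(s['position'][:2]-lm)@u-.095,'Fu,n,z',f@[*u,0],f@[*n,0],f[2],'T',t@[*u,0],t@[*n,0],t[2])
    if np.linalg.norm(f)>18: print('STOP'); break
```

```text
12.2583 S 0.184 0.18325841369828197 Fu,n,z -0.7289625729865997 -0.7225357628138446 -1.2206718821650673 T -0.01053153320141653 0.16552704814607566 0.016181366256609882
12.5083 S 0.178 0.17740250132634847 Fu,n,z 0.1590229464462242 0.7239316284499618 -1.4774392187239982 T 0.03044439769615418 0.15928551561409499 -0.02517499521853269
12.7583 S 0.172 0.1714703386883503 Fu,n,z -0.7182321900364945 0.051289743876737535 -1.1330656556265417 T 0.026244288372078015 0.15939796729484962 0.03489805673838324
13.0083 S 0.166 0.165427632348882 Fu,n,z 0.17246656935340285 0.20261434756254268 -1.7649918702581495 T -0.061312075013544076 0.16793279688496152 -0.02323107755015386
13.2917 S 0.158 0.15737900714115846 Fu,n,z -1.1518746156356565 0.5103657013458829 -1.3913208481100967 T 0.02736879046730646 0.12908457999434528 0.00949344562960034
13.575 S 0.15 0.14938967204485798 Fu,n,z -0.26284309199697564 0.051700891411586285 -1.5348856690298034 T 0.03233396045619389 0.17693768928512474 -0.006499929528741945
```

Run:
```python
from h import *
offs('o8',.150)
im=cv2.imread('pics/o8_scene.png'); a=cv2.resize(im[200:270,240:310],(560,560),interpolation=cv2.INTER_CUBIC)
cv2.imwrite('pics/s8.png',a)
im=cv2.imread('pics/o8_top.png'); cv2.imwrite('pics/t8.png',cv2.resize(im[135:235,270:385],None,fx=5,fy=5,interpolation=cv2.INTER_CUBIC))
```

```text
top held [-0.1 -0.1 -0.2 -0.1 -0.2 -0.2 -0.3 -0.2 -0.2 -0.2 -0.2 -0.3 -0.3 -0.2
 -0.3]
top fit [-0.1 -0.1 -0.  -0.  -0.1  0.  -0.2 -0.1 -0.1 -0.1 -0.1  0.  -0.  -0.
 -0.1]
scene held [-1.3 -1.  -0.1  0.   0.1  0.1 -0.  -0.  -0.1  0.1  0.3  0.3  0.3  0.1
 -0.1]
scene fit [-0.1 -0.  -0.  -0.  -0.  -0.   0.   0.1  0.1  0.1  0.2  0.1  0.1 -0.1
 -0.3]
o8 slopes X,z [-0.0017 -0.0137] at mid X,z mm [-0.1992 -1.1685] at tip [0.0078 0.4784]
```

View pics/s8.png

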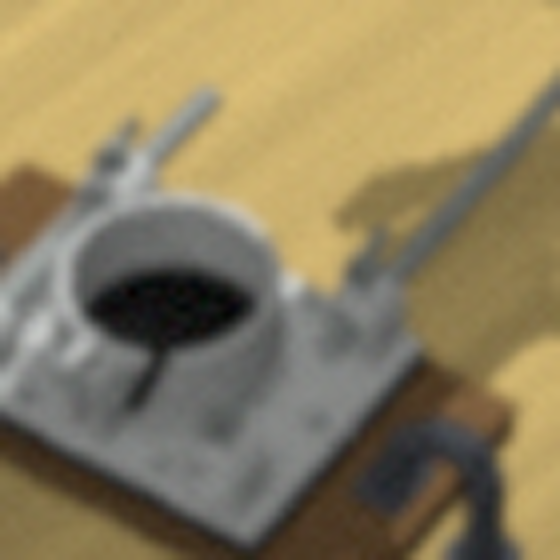

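View pics/t8.png

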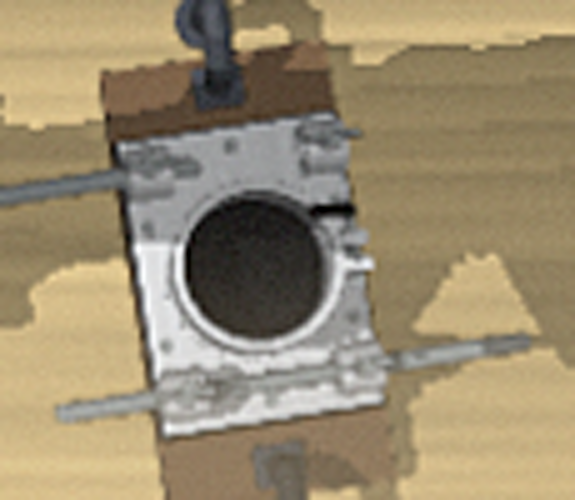

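```bash
cat >> h.py <<'E'
def ins(Ss,X=0.,z=.0463,dp=.014,dy=-.002,lim=18,rate=.06):
    G=np.load('goal.npz'); u,n,lm=G['u'],G['n'],G['lm']
    for S in Ss:
        go(S,X,z,dp,dy,rate)
        ss=[get_state() for _ in range(4)]
        f=np.mean([s['ft_force'] for s in ss],0); t=np.mean([s['ft_torque'] for s in ss],0); p=np.mean([s['position'] for s in ss],0)
        print('%.2f'%ss[0]['clock'],'S',S,'pos S,X,z',np.array([(p[:2]-lm)@u-.095,(p[:2]-lm)@n,p[2]])*1e3,'F u,n,z',np.array([f@[*u,0],f@[*n,0],f[2]]),'T',np.array([t@[*u,0],t@[*n,0],t[2]]),'w %.3f'%ss[0]['width'])
        if np.linalg.norm(f)>lim: print('STOP'); return False
    return True
E
python3 - <<'E'
from h import *
ins((.137,.124,.112))
im,_=get_image('top'); cv2.imwrite('pics/t9.png',cv2.resize(im[135:235,270:385],None,fx=5,fy=5,interpolation=cv2.INTER_CUBIC))
im,_=get_image('scene'); cv2.imwrite('pics/s9.png',cv2.resize(im[200:270,240:310],(560,560),interpolation=cv2.INTER_CUBIC))
im,_=get_image('wrist'); cv2.imwrite('pics/w9.png',im)
E
```

```text
14.04 S 0.137 pos S,X,z [136.3214   0.0034  27.5956] F u,n,z [-0.6761 -0.436  -1.9038] T [-0.031   0.1199 -0.0037] w 0.074
14.41 S 0.124 pos S,X,z [123.3337   0.0248  27.6146] F u,n,z [-0.5949  0.3541 -1.7465] T [0.0397 0.1555 0.0138] w 0.073
14.76 S 0.112 pos S,X,z [111.3628   0.058   27.6465] F u,n,z [-0.0102  0.0786 -2.0085] T [-0.0287  0.1716 -0.0104] w 0.072
```

View pics/t9.png

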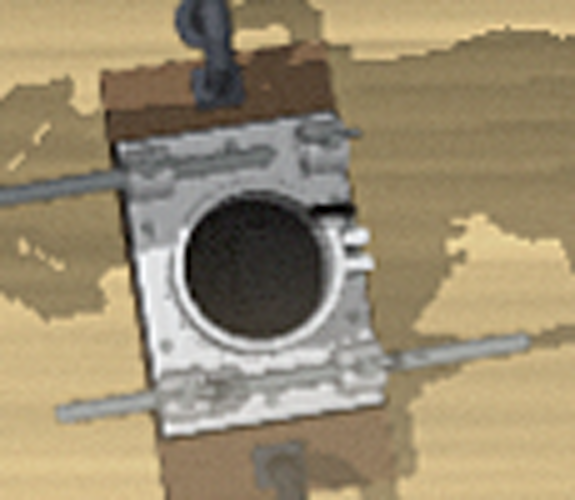

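View pics/w9.png

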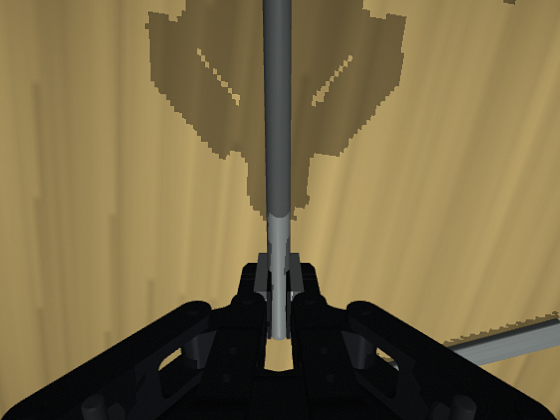

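The rod has passed the near boss, with its tip at top-crop (270,155), in line with the far boss. There's no contact force, so I'll continue through the far boss.

Run:
```python
from h import *
ok=ins((.102,.096,.09,.084,.078,.07,.055,.04))
if ok: ok=ins((.02,.001))
for c in ('top','scene','wrist'):
    im,_=get_image(c); cv2.imwrite(f'pics/{c}10.png',im)
im=cv2.imread('pics/top10.png'); cv2.imwrite('pics/t10.png',cv2.resize(im[135:235,265:385],None,fx=5,fy=5,interpolation=cv2.INTER_CUBIC))
```

```text
15.22 S 0.102 pos S,X,z [101.32     0.0828  27.6296] F u,n,z [ 0.238  -0.9797 -0.8065] T [-0.0353  0.1768 -0.0216] w 0.071
15.47 S 0.096 pos S,X,z [95.3995  0.0707 27.6277] F u,n,z [-0.1349  0.128  -1.1712] T [ 0.0149  0.148  -0.0784] w 0.072
15.72 S 0.09 pos S,X,z [89.4235  0.0973 27.6607] F u,n,z [ 0.2057 -0.6251 -0.1256] T [-0.0371  0.1545 -0.0139] w 0.078
15.97 S 0.084 pos S,X,z [83.4092  0.0924 27.6284] F u,n,z [ 0.585   0.3124 -0.9894] T [-0.0026  0.1507  0.0396] w 0.073
16.23 S 0.078 pos S,X,z [77.4053  0.1051 27.6504] F u,n,z [ 0.8748  0.1119 -2.5032] T [-0.0441  0.2    -0.058 ] w 0.067
16.51 S 0.07 pos S,X,z [69.3377  0.0707 27.6098] F u,n,z [-0.3655 -0.0757 -1.7653] T [-0.0028  0.1299 -0.0155] w 0.076
16.91 S 0.055 pos S,X,z [54.2878  0.0255 27.6088] F u,n,z [ 0.7878 -0.3729 -1.1261] T [0.0364 0.1995 0.0255] w 0.072
17.31 S 0.04 pos S,X,z [39.3254  0.0801 27.6302] F u,n,z [ 0.3483  0.2113 -1.2384] T [-0.0127  0.0619  0.022 ] w 0.069
17.79 S 0.02 pos S,X,z [19.3177  0.0188 27.6168] F u,n,z [-0.4092 -0.1039 -1.814 ] T [-0.0312  0.1386 -0.0212] w 0.072
18.26 S 0.001 pos S,X,z [ 0.3474  0.0315 27.6332] F u,n,z [ 0.2209 -0.0952 -1.7226] T [0.0187 0.1485 0.0216] w 0.074
```

View pics/t10.png

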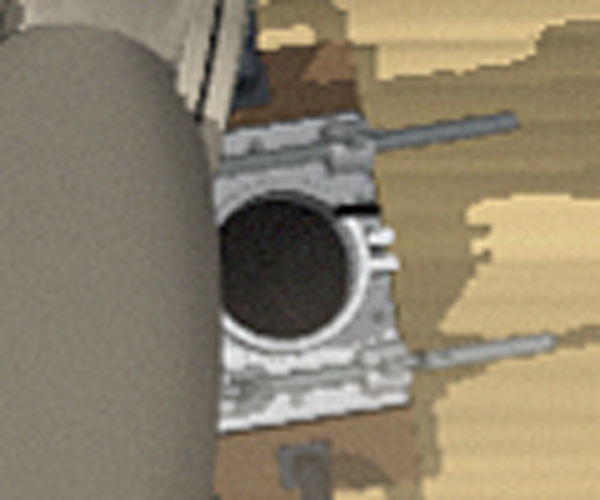

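View pics/wrist10.png

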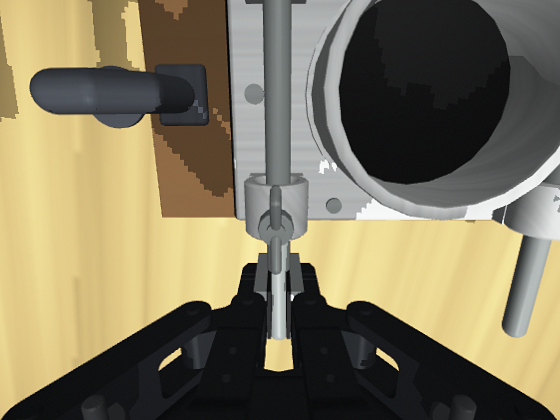

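The rod spans both bosses, and no force appeared on the way. Now compare the end levels: right tips in the top view at crop (517,122) and (552,342), left tips in the wrist view at about (279,338) and (515,335).

Run:
```python
from h import *
G=np.load('goal.npz'); u,n,lm=G['u'],G['n'],G['lm']
im=cv2.imread('pics/top10.png').astype(np.float32); v=im[...,2]-im[...,0]
def tip(cam,v,X,s0,s1):
    S=np.arange(s0,s1,.0005); P=np.array([[*(lm+u*s+n*X),.046] for s in S]); q=proj(cam,P).astype(np.float32)
    r=cv2.remap(v,q[None,:,0],q[None,:,1],cv2.INTER_LINEAR)[0]
    h=(np.percentile(r,90)+np.percentile(r,10))/2; i=np.where(r<h)[0]; return S[i.min()],S[i.max()],r.min(),r.max()
print('top right tips held',tip('top',v,0,-.15,-.095),'fitted',tip('top',v,-.112,-.15,-.095))
w=onz('wrist',[[279,338],[515,336]],.046); print('wrist left tips S,X',(w[:,:2]-lm)@u,(w[:,:2]-lm)@n)
im=cv2.imread('pics/scene10.png').astype(np.float32); v=im[...,2]-im[...,0]
print('scene right',tip('scene',v,0,-.14,-.1),tip('scene',v,-.112,-.14,-.1))
cv2.imwrite('pics/s10.png',cv2.resize(im[180:290,200:320],None,fx=5,fy=5,interpolation=cv2.INTER_CUBIC))
a=cv2.imread('pics/wrist10.png'); cv2.imwrite('pics/w10c.png',np.hstack([cv2.resize(a[300:350,255:305],None,fx=7,fy=7,interpolation=cv2.INTER_CUBIC),cv2.resize(a[300:350,490:540],None,fx=7,fy=7,interpolation=cv2.INTER_CUBIC)]))
```

```text
top right tips held (np.float64(-0.11649999999999996), np.float64(-0.09549999999999995), np.float32(-12.086914), np.float32(55.38672)) fitted (np.float64(-0.11749999999999997), np.float64(-0.09549999999999995), np.float32(2.1171875), np.float32(70.46875))
wrist left tips S,X [0.1206 0.1203] [-0.0013 -0.1135]
scene right (np.float64(-0.119), np.float64(-0.09999999999999998), np.float32(0.6123047), np.float32(62.96875)) (np.float64(-0.1185), np.float64(-0.09999999999999998), np.float32(0.9316406), np.float32(93.98828))[ WARN:0@0.604] global loadsave.cpp:1063 imwrite_ Unsupported depth image for selected encoder is fallbacked to CV_8U.
```

View pics/w10c.png

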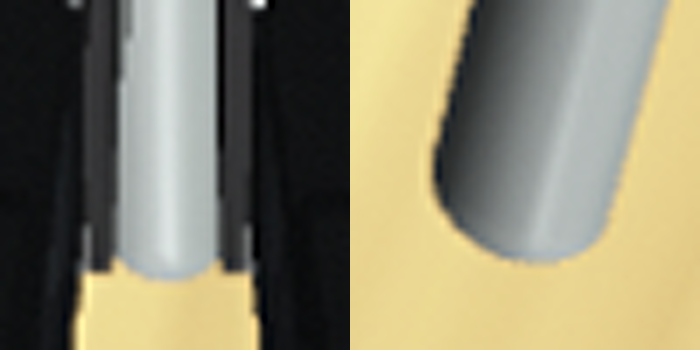

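View pics/s10.png

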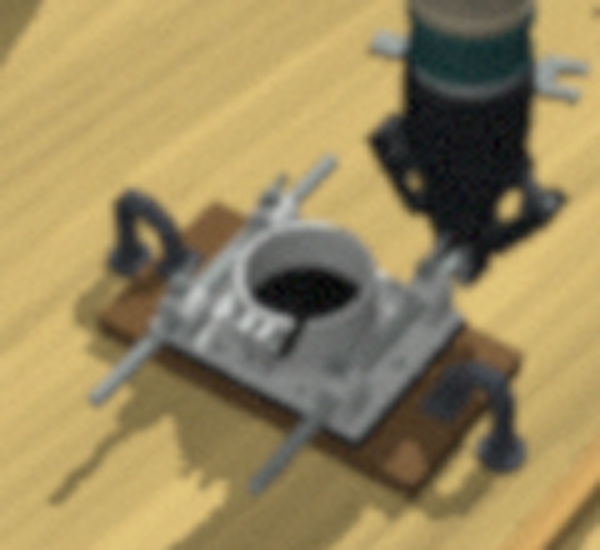

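In all three views the ends agree to within about 1 mm, the rod spans both bosses and the grip is holding. Handing in.

Run:
```python
from h import *
s=get_state(); print(s['clock'],s['width'],s['ft_force']); hand_in()
```

```text
18.4083 0.07166832184391796 [-0.9643  0.068  -0.8577]
the job is handed in; nothing more can be done
```

The long steel rod is threaded from the left through the near and then the far free boss. Its ends are level with the fitted rod's, and the gripper still holds it at 120 N. I gripped it about 25 mm from its left end and handed in at 18.4 s.

**Last checks**
- **Ends level:** the two rods' ends match to about 1 mm at the right end in the top view, 0.5 mm at the right end in the scene view, and 0.3 mm at the left end in the wrist view. The limit was about 5 mm.
- **Spanning both bosses:** the rod shows between the bosses and sticking out past the far one.
- **Forces:** the wrist force stayed within about 3 N during insertion, with no sign of contact.
- **Rest of the bench:** the arm and rod touched nothing else that I know of. I did not measure the other items again at the end.

**Disagreements**
- **Rod droop:** the rod hung about 0.014 rad low at its leading end after the lift, so I tilted the tool to level it.
- **Sideways position:** before insertion, the close wrist view put the rod 1 to 2 mm off to the side compared with the arm's own reading and the other two cameras. I went with those, and the rod passed freely.
- **Height:** the height estimates also differed by 1 to 1.5 mm between the wrist depth and the scene view.

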